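# Fit the tongued cover on a battery module tray

## Robot

A 7-joint arm with a two-finger parallel gripper is mounted at the origin on the work surface. World frame = base frame: x ahead of the robot, y to its left, z up, the work surface at z = 0. Lengths are in mm, angles in rad, forces in N, time in s.
With the tool pointing down it reaches from about 425 to 975 mm from the base axis. Payload 16.7 kg.
Tool frame: the origin (TCP) lies at the very end of the fingers, on their centre line; the grasp point (between the pads) lies 19 mm behind it; z points along the fingers, y is the direction in which the jaws open and shut (so a half turn about z gives the same grasp; the last joint's range is limited). The gripper opens to 85 mm and grips with 20 to 120 N. Pads are 22 mm wide; open, the fingers measure 114 mm over their backs; the gripper's body (76 mm by 85 mm) begins 54 mm behind the grasp point. The pads swing forward as they close: fully open they stand 13 mm farther back than shut.
Start: joints at [-1.464, 0.426, 0.074, 1.606, -0.034, 1.111, -0.067], TCP at [171.447, 652.825, 211.002] pointing down, gripper open.
Joint ranges: [-2.85, 2.85], [-0.5, 2.14], [-1.23, 1.37], [0.21, 2.46], [-1.02, 4.16], [0.16, 2.05], [-2.73, 2.73]. Speed limits (rad/s): [1.89, 1.89, 2.39, 2.39, 3.01, 3.01, 3.01].

## Interface

Orientations are given as a unit quaternion [x, y, z, w].
In Python, from rig import * gives the robot as it stands.
- The arm moves only by the shell command python3 -m creep 'ROWS'. ROWS is JSON, a list of rows, each an object of numbers: "dx", "dy", "dz": the shift along the tool's x, y, z in m; "rx", "ry", "rz": the turn, a rotation vector about the tool's x, y, z in rad; "gripper": the closure, from 0 (fully open) to 1 (shut). A call has 1 to 12 rows; each row is the pose to reach, as a shift and turn from the pose commanded when the call began, along the tool's axes at that moment; what a row does not reach only later rows make up. A row lasts 1/12 s, in which the tool goes at most 41.7 mm and 7.16 degrees, less where a joint would pass 70% of its speed; a pose out of reach is approached as far as the arm can. A call with a gripper value outside its range is refused whole. The fingers move at their own pace and stop on an object; the grip force is fixed at half the most. Time passes only in rows, so rows that repeat a pose let the fingers close. It gives the time, the measured TCP pose, the force and the opening at its end, in the units of the state.
- sense(): the state, without advancing time (a new reading comes with each control period).
- read_camera(name): name is "scene" or "top" or "wrist"; returns a dict with "frame" (480x640x3 uint8, red, green, blue), "K" (3x3 intrinsics, pixels), "R" (3x3) and "t" (3): a world point X has camera coordinates R X + t; the wrist camera has in their place "tool_from_camera" (4x4, takes a point from camera to tool coordinates, whose origin is the TCP and whose axes are the flange's). Camera axes: x right, y down, z forward; pixel columns grow to the right and rows downward; lengths in mm; the calibration is good to about 2 mm. A picture is of the moment at which its call begins: read the wrist's pose just before it. There is no depth.
- sign_off(): hands the job in, once; it reports no verdict.
The state is a dict: "clock": time; "qpos": joint angles; "joint_velocities": joint speeds; "joint_torque": joint torques, N m; "position": TCP position; "ee_rot": TCP orientation; "wrist_force": force on the tool from outside, world axes, zero at the start; "torque": the same for the moment, N m; "gripper_width": opening from 0.0 (shut) to 1.0 (fully open).
Only numpy, scipy, OpenCV 4.12 (cv2) and the standard library are available. Lean on these libraries where they do the work, as an engineer would, in place of code of your own. Each camera call takes 0.05 s, during which the arm holds its last target. There are 200 camera calls.

## Task

Draw the yellow cover out of the rack by its free end, lay it flat on the blue work mat and let go. Then take it by its black rib, angle its tongue under the blue lip of the battery tray, and lower it gently, not letting it drop, until it lies flat and fully home in the tray; leave the grey panel, the screwdriver and the pair of cells where they are.

Things in the scene. Friction and masses are not known exactly. Their poses are not given: they have to be found in the camera images.
- cover: Yellow cover panel, loose, about 0.22 kg: board 140 long (x) x 60 wide (y) x 16 thick (z); origin at the board's centre, half-way up. Black tongue at the +x end, plain -x end, black rib on top. Starts flat in one bay of the rack, tongue inwards, plain half (x about -70 to 0) sticking out of the mouth, rib hidden under the roof.
- cover_tongue (a point): Middle of the outer edge of the tongue, at cover (84, 0, -5) mm, axes as the cover's. The tongue is 56 wide, 6 thick, flush with the underside, and sticks out 14 mm from the board: cover x = 70 to 84, z = -8 to -2.
- cover_rib (a point): Centre of the cover's black upright rib, at cover (15, 0, 20.5) mm, axes as the cover's. The rib is 20 thick (x), 44 long (y) and stands 25 above the top face (cover z = 8 to 33).
- cover_plain_end (a point): Middle of the cover's plain end face: cover (-70, 0, 0) mm. Axes as the cover's.
- blank: Grey panel with a grey rib, board and rib sized as the cover's but with no tongue, in the rack's other bay. Loose; bystander. Origin and axes as the cover's.
- rack: Fixed grey rack, 72 high. Origin on the bench, in the plane of its mouth, midway between two bays; +x into the rack (panels pull out along -x). Bays at y = +57.5 and -57.5 mm, 72 wide, 100 deep, floor at z = 22, roof underside at 67. Before each bay a rail 30 wide, top at z = 22, carries the panel out to x = -60; fingers can pass beside it down to the bench.
- mat: Fixed work mat between rack and tray, blue with a black border, 160 (x) x 240 (y) x 3 thick. Origin at the centre of its underside, on the bench.
- tray: Fixed aluminium battery tray, blue cells inside, x = -79 to 94, 77 wide, 61 high. Origin on the bench, +x to the groove end. The cover lies on a ledge at z = 45, between side walls 65 apart and a stop wall at the -x end (inner face x = -73), walls 61 high, the cover's top then flush. From stop wall to lip edge is 145 mm: the 154 mm cover cannot go straight down.
- tray_groove (a point): Middle of the groove's mouth, on its floor, at tray (72, 0, 45) mm; axes as the tray's, +x into the groove. A blue lip, underside at tray z = 57, overhangs from x = 72: the groove is 12 high and 16 deep. The cover's shoulder meets the lip when the tongue is 14 deep.
- tray_seat (a point): Where the middle of the plain end comes to lie with the cover home: tray (-70, 0, 53) mm, 2 or 3 mm of play along x and y. Axes as the tray's.
- screwdriver: Loose screwdriver with a yellow handle, 190 long, lying beyond the mat. Bystander. Origin at its underside.
- cells: Loose pair of yellow battery cells side by side, 66 x 65 x 32 high. Bystander. Origin at the centre of its underside.

How it is judged (in metres and radians):
On the way, in this order (a step that is already met when the one before it is completed fails the run):
1. the cover lies flat on the work mat, let go (contact force between cover and mat above 0.3 N and contact force between cover and the fingers below 0.05 N and angle between cover's own z axis and vertical below 0.06 rad and linear speed of cover below 0.02 m/s), for 0.2 s.
2. the tongue is at least 4 mm inside the groove while the cover is still angled, its plain end raised at least 3.5 degrees (x of cover_tongue in the frame of tray_groove above 0.004 m and z of cover_tongue in the frame of tray_groove between -0.002 and 0.012 m and y of cover_tongue in the frame of tray_groove between -0.008 and 0.008 m and z of cover_plain_end in the frame of tray_seat above 0.006 m and angle between the z axis of cover and the z axis of tray, either way round above 0.06 rad), for 0.1 s.
At the end, for the whole second after the job is handed in: The cover lies still and released in the tray, flat within 0.03 rad, its tongue at least 6 mm inside the groove and on its floor within 2.5 mm, its plain end within 2.5 mm of the seat's height and 7 mm of it sideways; the grey panel, screwdriver and cells are within 20 mm of where they began (x of cover_tongue in the frame of tray_groove above 0.006 m and z of cover_tongue in the frame of tray_groove between 0.0005 and 0.0055 m and horizontal distance between cover_plain_end and tray_seat below 0.007 m and z of cover_plain_end in the frame of tray_seat between -0.0025 and 0.0025 m and angle between the z axis of cover and the z axis of tray, either way round below 0.03 rad and contact force between cover and the fingers below 0.05 N and linear speed of cover below 0.02 m/s and distance of each of blank, screwdriver, cells from where it was at the start of the episode below 0.02 m); the robot touches nothing.
It fails at once if the grey panel, the screwdriver or the pair of cells is moved more than 20 mm (distance of any of blank, screwdriver, cells from where it was at the start of the episode above 0.02 m).
It fails at once if the cover is let drop into the tray (turning faster than 4 rad/s, or moving faster than 0.5 m/s, within 30 mm of its seat) (horizontal distance between cover_plain_end and tray_seat below 0.03 m and z of cover_plain_end in the frame of tray_seat below 0.03 m and (angular speed of cover above 4 rad/s or linear speed of cover above 0.5 m/s)).
It also fails if it takes over 50 s, if anything falls off the work surface, if the arm or the gripper's body presses on something with over 40 N, if the wrist force passes 120 N, or if a joint passes its speed limit or range.

## Working session

There is one attempt and no reset: what is moved stays moved. The work goes in short steps, Python scripts to look and compute and a shell command to move; the robot and the scene stay as the last step left them, time stands still between calls to the robot, and variables do not carry over. Pictures are saved under pics/ and viewed, about 8 in all and at most 12, crops included, and the job is handed in when it is done.

```bash
mkdir -p pics; ls; python3 - <<'E'
from rig import *
import cv2,numpy as np
s=sense();print(s)
for n in("scene","top"):
    c=read_camera(n);cv2.imwrite(f"pics/{n}0.png",c["frame"][:,:,::-1]);np.savez(f"pics/{n}0.npz",**c)
    print(n,c["K"].tolist(),(-c["R"].T@c["t"]).round(1), c["R"].round(3).tolist())
E
```

```text
pics
{'clock': 0.0, 'qpos': array([-1.4635543 ,  0.42671148,  0.07383602,  1.60660661, -0.03408993,
        1.11078988, -0.06708465]), 'joint_velocities': array([ 4.39312913e-05,  3.24750926e-04, -1.47052323e-03, -1.84654736e-04,
       -6.54129059e-04,  1.67238076e-03, -7.62771011e-05]), 'joint_torque': array([-5.31058231e-04, -9.49822426e+01,  3.76039177e+00, -4.63493371e+01,
        1.92507886e-02,  1.03180390e-02,  2.47098836e-05]), 'position': array([171.31778653, 652.45420519, 210.32403443]), 'ee_rot': array([ 1.28017850e-01,  9.91771665e-01, -6.27354173e-04, -3.34170008e-05]), 'wrist_force': array([-0.20831481, -0.36903019,  0.08424881]), 'torque': array([ 0.0008257 , -0.06649788, -0.03754157]), 'gripper_width': 1.005093499234816}
scene [[496.29548625045015, 0.0, 316.2072879923343], [0.0, 496.29548625045015, 240.47260126192947], [0.0, 0.0, 1.0]] [1061.3 -175.   833.4] [[0.378, 0.926, 0.009], [0.777, -0.312, -0.546], [-0.502, 0.214, -0.838]]
top [[589.3983415059953, 0.0, 308.40835849888407], [0.0, 589.3983415059953, 236.8808455894623], [0.0, 0.0, 1.0]] [ 502.4    4.5 1269.5] [[0.022, -0.999, -0.028], [-0.995, -0.019, -0.097], [0.096, 0.03, -0.995]]
```

View pics/top0.png

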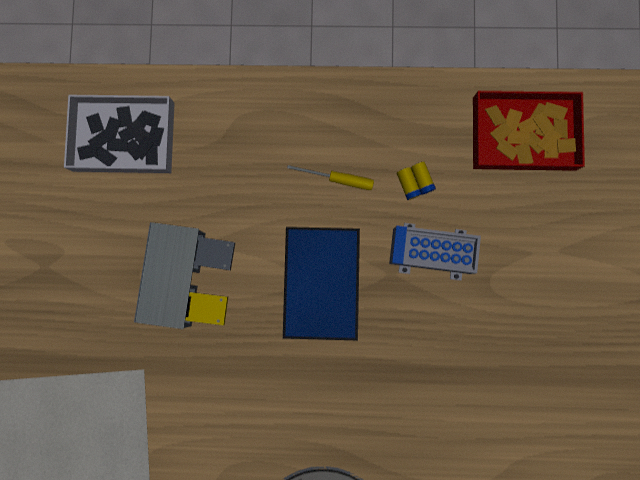

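View pics/scene0.png

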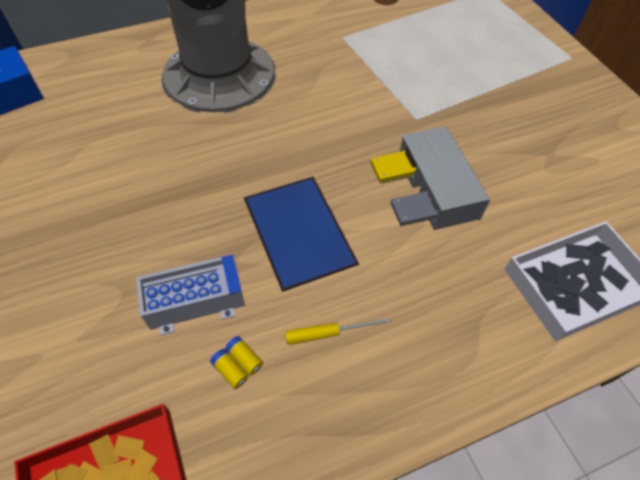

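The top view shows the rack on the left, with its mouth facing -y and the yellow cover at px (207,309). The mat is at (321,283). The tray is at (435,250) with the blue lip on its left, so tray +x and cover +x both point roughly along +y.

```bash
cat > h.py <<'E'
import numpy as np,cv2
def cast(c,px,z):
    px=np.atleast_2d(px).astype(float);d=np.linalg.inv(c["K"])@np.c_[px,np.ones(len(px))].T
    o=-c["R"].T@c["t"];d=c["R"].T@d
    return (o[:,None]+d*((z-o[2])/d[2])).T
def comp(mask,seed):
    n,l,st,ce=cv2.connectedComponentsWithStats(mask.astype(np.uint8))
    ys,xs=np.nonzero(mask);i=np.argmin((xs-seed[0])**2+(ys-seed[1])**2)
    return (l==l[ys[i],xs[i]])
def rect(c,m,z):
    cs,_=cv2.findContours(m.astype(np.uint8),cv2.RETR_EXTERNAL,cv2.CHAIN_APPROX_NONE)
    k=max(cs,key=len)[:,0]
    p=cast(c,k,z)[:,:2].astype(np.float32)
    r=cv2.minAreaRect(p);return r,cv2.boxPoints(r)
E
cat > m.py <<'E'
from h import *
for n,S in(("top",dict(cover=(207,309),mat=(321,283),lip=(399,245),tray=(440,235),rack=(165,275),blank=(215,253))),("scene",dict(cover=(392,167),mat=(300,235),lip=(232,275),tray=(190,310),rack=(445,170),blank=(415,207)))):
    c=dict(np.load(f"pics/{n}0.npz"));f=c["frame"];h=cv2.cvtColor(f,cv2.COLOR_RGB2HSV);H,Sa,V=h[...,0],h[...,1],h[...,2]
    yel=(H>22)&(H<34)&(Sa>200)&(V>120);blu=(H>100)&(H<125)&(Sa>150)
    gr=(Sa<75)|blu
    M=dict(cover=(yel,38),mat=(blu,3),lip=(blu,61),tray=(gr,61),rack=((Sa<75),72),blank=(Sa<75,38))
    for k,s in S.items():
        m=comp(M[k][0],s);r,b=rect(c,m,M[k][1])
        print(n,k,m.sum(),"c",np.round(r[0],1),"sz",np.round(r[1],1),"ang",round(r[2],1),b.round(0).tolist())
    x,y=S["tray"];
    cv2.imwrite(f"pics/crop_{n}.png",cv2.resize(f[y-60:y+70,x-70:x+70,::-1],None,fx=4,fy=4,interpolation=cv2.INTER_CUBIC))
E
python3 m.py
```

```text
top cover 975 c [468.1 251.2] sz [78.  58.8] ang 84.2 [[435.0, 215.0], [493.0, 209.0], [501.0, 287.0], [443.0, 293.0]]
top mat 7426 c [526.9  13.5] sz [149.6 230.4] ang 90.0 [[412.0, -61.0], [642.0, -61.0], [642.0, 88.0], [412.0, 88.0]]
top lip 407 c [ 606.6 -145.7] sz [22.7 76.7] ang 83.4 [[567.0, -153.0], [643.0, -161.0], [646.0, -139.0], [570.0, -130.0]]
top tray 3455 c [ 594.6 -218. ] sz [179.3 105. ] ang 83.9 [[533.0, -302.0], [637.0, -313.0], [656.0, -134.0], [552.0, -123.0]]
top rack 6377 c [530.2 290.7] sz [181.5 208. ] ang 83.4 [[416.0, 213.0], [623.0, 189.0], [644.0, 369.0], [437.0, 393.0]]
top blank 6377 c [531.  298.8] sz [186.6 213.9] ang 83.4 [[414.0, 218.0], [626.0, 194.0], [648.0, 379.0], [436.0, 404.0]]
scene cover 799 c [466.8 251.1] sz [83.3 61.7] ang 85.2 [[433.0, 212.0], [494.0, 207.0], [501.0, 290.0], [440.0, 295.0]]
scene mat 6677 c [524.2  13.9] sz [146.8 226.1] ang 89.7 [[411.0, -59.0], [637.0, -60.0], [638.0, 87.0], [412.0, 88.0]]
scene lip 388 c [ 606.5 -145.7] sz [19. 75.] ang 84.8 [[568.0, -152.0], [643.0, -159.0], [645.0, -140.0], [570.0, -133.0]]
scene tray 4944 c [ 619.  -222.2] sz [177.  125.4] ang 84.3 [[548.0, -304.0], [673.0, -316.0], [690.0, -140.0], [565.0, -128.0]]
scene rack 6450 c [544.9 285.1] sz [191.  248.1] ang 82.9 [[410.0, 206.0], [656.0, 175.0], [680.0, 365.0], [433.0, 395.0]]
scene blank 6450 c [521.8 305.6] sz [199.5 259.2] ang 82.9 [[381.0, 223.0], [638.0, 191.0], [663.0, 389.0], [405.0, 421.0]]
```

```bash
cat >> h.py <<'E'
from scipy.spatial.transform import Rotation as Ro
def go(p,head,tilt=0,tax=(1,0,0)):
    """print row to reach TCP world p(mm), tool-y heading (deg), tool down then tilted by tilt deg about world axis tax"""
    from rig import sense
    s=sense();R=Ro.from_quat(s["ee_rot"]);a=np.radians(head)
    y=np.array([np.cos(a),np.sin(a),0]);z=np.array([0,0,-1.]);x=np.cross(y,z)
    T=Ro.from_rotvec(np.radians(tilt)*np.array(tax))*Ro.from_matrix(np.c_[x,y,z])
    d=R.inv().apply(np.array(p)-s["position"])/1000;r=(R.inv()*T).as_rotvec()
    print("d",d.round(4),"r",r.round(4),"clk",s["clock"],"w",s["gripper_width"],"pos",s["position"].round(1),"F",s["wrist_force"].round(1))
E
python3 -c "
from h import *
go((468,248,110),-6.3)"
```

```text
d [-0.3896 -0.3158  0.1008] r [-9.0000e-04  9.0000e-04  1.4239e+00] clk 0.1 w 1.0053258971274248 pos [171.4 652.5 210.4] F [-0.2 -0.6 -0.5]
```

View pics/crop_top.png

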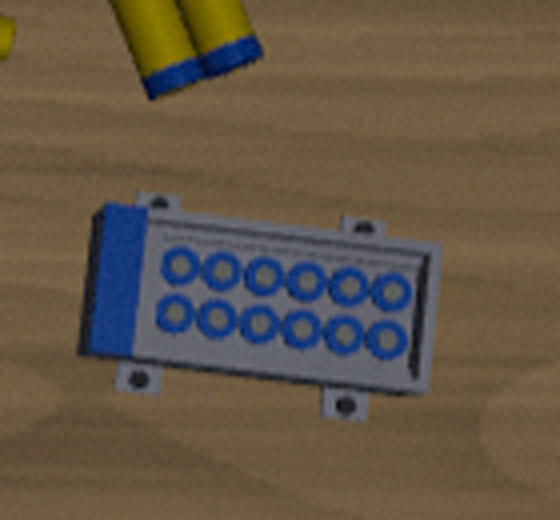

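The crop shows the tray's outer corners at px (441,242), (428,394), (107,204) and (90,355). The cells lie just beyond it, so the way in along its axis is clear.

```bash
python3 -m creep '[{"dx":-0.39,"dy":-0.316,"dz":0.02,"rz":1.424},{"dx":-0.39,"dy":-0.316,"dz":0.02,"rz":1.424},{"dx":-0.39,"dy":-0.316,"dz":0.02,"rz":1.424},{"dx":-0.39,"dy":-0.316,"dz":0.02,"rz":1.424},{"dx":-0.39,"dy":-0.316,"dz":0.02,"rz":1.424},{"dx":-0.39,"dy":-0.316,"dz":0.02,"rz":1.424},{"dx":-0.39,"dy":-0.316,"dz":0.02,"rz":1.424},{"dx":-0.39,"dy":-0.316,"dz":0.02,"rz":1.424},{"dx":-0.39,"dy":-0.316,"dz":0.02,"rz":1.424},{"dx":-0.39,"dy":-0.316,"dz":0.02,"rz":1.424},{"dx":-0.39,"dy":-0.316,"dz":0.02,"rz":1.424},{"dx":-0.39,"dy":-0.316,"dz":0.02,"rz":1.424}]'
python3 - <<'E'
from h import *
c=dict(np.load("pics/top0.npz"))
P=cast(c,[[370+a/4-.4,175+b/4-.4] for a,b in((441,242),(428,394),(107,204),(90,355))],61)[:,:2];print(P.round(1).tolist())
st=(P[0]+P[1])/2;lp=(P[2]+P[3])/2;u=lp-st;print(st,lp,np.linalg.norm(u),np.degrees(np.arctan2(u[1],u[0])))
go((468,248,110),-6.3)
E
```

```text
[[629.6, -310.1], [551.8, -303.1], [645.9, -139.9], [568.1, -131.9]]
[ 590.69059305 -306.63520296] [ 607.02288113 -135.88103487] 171.53346482748935 84.53639635874636
d [-0.3896 -0.3158  0.1008] r [-9.0000e-04  9.0000e-04  1.4239e+00] clk 0.1 w 1.0053258971274248 pos [171.4 652.5 210.4] F [-0.2 -0.6 -0.5]invalid input
```

```bash
python3 -m creep '[{"dx":-0.03,"dy":-0.024,"dz":0,"rx":0,"ry":0,"rz":0.11,"gripper":0}]'; echo; python3 -m creep '[{"dx":-0.36,"dy":-0.29,"dz":0.02,"rx":0,"ry":0,"rz":1.31,"gripper":0}]'
```

```text
clock: 0.18
position: [188.8, 625.7, 209.9]
ee_rot: [0.178, 0.984, 0.0, -0.001]
wrist_force: [-0.8, 0.5, -0.2]
gripper_width: 0.998

clock: 0.27
position: [214.3, 586.5, 208.4]
ee_rot: [0.244, 0.97, -0.0, -0.0]
wrist_force: [1.5, 0.1, -0.1]
gripper_width: 1.002
```

```bash
python3 -c "
from h import *
go((468,248,110),-6.3)"
```

```text
d [-0.3837 -0.1782  0.0983] r [-7.000e-04 -1.000e-04  1.188e+00] clk 0.2667 w 1.0021416626328246 pos [214.3 586.5 208.4] F [ 1.5  0.1 -0.1]
```

```bash
python3 -m creep '[{"dx":-0.37,"dy":-0.172,"dz":0.02,"rx":0,"ry":0,"rz":1.17,"gripper":0},{"dx":-0.37,"dy":-0.172,"dz":0.02,"rx":0,"ry":0,"rz":1.17,"gripper":0},{"dx":-0.37,"dy":-0.172,"dz":0.02,"rx":0,"ry":0,"rz":1.17,"gripper":0},{"dx":-0.37,"dy":-0.172,"dz":0.02,"rx":0,"ry":0,"rz":1.17,"gripper":0},{"dx":-0.37,"dy":-0.172,"dz":0.02,"rx":0,"ry":0,"rz":1.17,"gripper":0},{"dx":-0.37,"dy":-0.172,"dz":0.02,"rx":0,"ry":0,"rz":1.17,"gripper":0},{"dx":-0.37,"dy":-0.172,"dz":0.02,"rx":0,"ry":0,"rz":1.17,"gripper":0},{"dx":-0.37,"dy":-0.172,"dz":0.02,"rx":0,"ry":0,"rz":1.17,"gripper":0},{"dx":-0.37,"dy":-0.172,"dz":0.02,"rx":0,"ry":0,"rz":1.17,"gripper":0},{"dx":-0.37,"dy":-0.172,"dz":0.02,"rx":0,"ry":0,"rz":1.17,"gripper":0},{"dx":-0.37,"dy":-0.172,"dz":0.02,"rx":0,"ry":0,"rz":1.17,"gripper":0},{"dx":-0.37,"dy":-0.172,"dz":0.02,"rx":0,"ry":0,"rz":1.17,"gripper":0}]'
cat >> h.py <<'E'
def wcam(name):
    from rig import sense,read_camera
    s=sense();c=read_camera("wrist");T=c["tool_from_camera"]
    Rt=Ro.from_quat(s["ee_rot"]).as_matrix()
    Rw=Rt@T[:3,:3];o=Rt@T[:3,3]+s["position"]
    d=dict(frame=c["frame"],K=c["K"],R=Rw.T,t=-Rw.T@o)
    cv2.imwrite(f"pics/{name}.png",c["frame"][:,:,::-1]);np.savez(f"pics/{name}.npz",**d);return d
E
python3 - <<'E'
from h import *
c=wcam("w1");f=c["frame"];h=cv2.cvtColor(f,cv2.COLOR_RGB2HSV);H,S,V=cv2.split(h)
m=(H>22)&(H<34)&(S>180)&(V>60)
n,l,st,ce=cv2.connectedComponentsWithStats(m.astype(np.uint8));i=1+np.argmax(st[1:,4]) if n>1 else 0;print(n,st[i])
if n>1:
    r,b=rect(c,l==i,38);print(r,b.round(1).tolist())
go((468,248,110),-6.3)
E
```

```text
clock: 1.27
position: [461.0, 257.8, 189.0]
ee_rot: [0.74, 0.673, -0.0, 0.0]
wrist_force: [-1.1, 1.1, -0.3]
gripper_width: 0.998
3 [ 288  191   70   74 4862]
((466.64398193359375, 247.8739013671875), (65.88320922851562, 58.895511627197266), 84.34638977050781) [[434.1000061035156, 218.0], [492.70001220703125, 212.1999969482422], [499.20001220703125, 277.79998779296875], [440.6000061035156, 283.6000061035156]]
d [-0.0105  0.0088  0.079 ] r [-0.0004  0.0003  0.0181] clk 1.3167 w 1.000250804195215 pos [460.2 259.2 189. ] F [-1.1  0.2 -0. ]
```

View pics/w1.png

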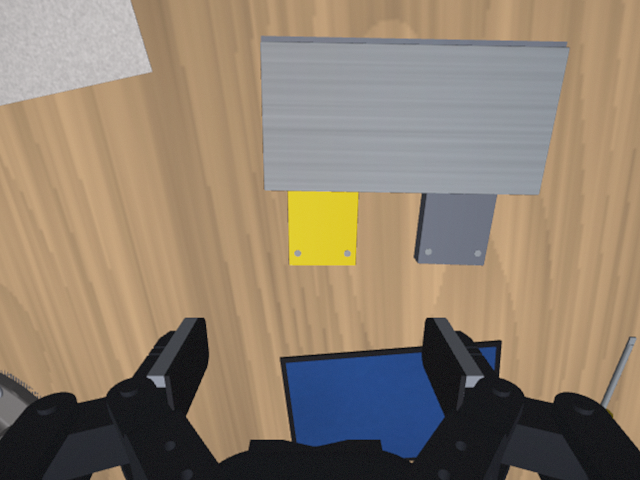

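The wrist view shows the yellow plain end at px (288–357, 191–265) and the mat below it. The mouth edge at row 191 is square to the image. The plain end's middle comes out at (463,215) and the axis at 84.3°, which agrees with the top view.

```bash
python3 -c "
from h import *
go((466.7,248,100),-5.7)"
```

```text
d [-0.0106  0.0075  0.089 ] r [-0.0004  0.0003  0.0076] clk 1.3167 w 1.000250804195215 pos [460.2 259.2 189. ] F [-1.1  0.2 -0. ]
```

```bash
python3 -m creep '[{"dx":-0.0106,"dy":0.0075,"dz":0.03,"rx":0,"ry":0,"rz":0.008,"gripper":0},{"dx":-0.0106,"dy":0.0075,"dz":0.06,"rx":0,"ry":0,"rz":0.008,"gripper":0},{"dx":-0.0106,"dy":0.0075,"dz":0.089,"rx":0,"ry":0,"rz":0.008,"gripper":0},{"dx":-0.0106,"dy":0.0075,"dz":0.089,"rx":0,"ry":0,"rz":0.008,"gripper":0},{"dx":-0.0106,"dy":0.0075,"dz":0.089,"rx":0,"ry":0,"rz":0.008,"gripper":0}]';python3 -c "
from h import *
go((466.7,248,6),-5.7)"
```

```text
clock: 1.73
position: [465.5, 248.8, 99.7]
ee_rot: [0.741, 0.672, -0.002, -0.0]
wrist_force: [0.6, -0.4, 1.7]
gripper_width: 1.001
d [-0.0004  0.0014  0.0937] r [-0.0021  0.0022  0.0021] clk 1.7333 w 1.0009940094326988 pos [465.5 248.8  99.7] F [ 0.6 -0.4  1.7]
```

```bash
python3 -m creep '[{"dx":0,"dy":0.001,"dz":0.03,"rx":0,"ry":0,"rz":0,"gripper":0},{"dx":0,"dy":0.001,"dz":0.06,"rx":0,"ry":0,"rz":0,"gripper":0},{"dx":0,"dy":0.001,"dz":0.08,"rx":0,"ry":0,"rz":0,"gripper":0},{"dx":0,"dy":0.001,"dz":0.093,"rx":0,"ry":0,"rz":0,"gripper":0},{"dx":0,"dy":0.001,"dz":0.093,"rx":0,"ry":0,"rz":0,"gripper":0},{"dx":0,"dy":0.001,"dz":0.093,"rx":0,"ry":0,"rz":0,"gripper":0}]'; python3 -m creep '[{"dx":0,"dy":0,"dz":0,"rx":0,"ry":0,"rz":0,"gripper":1},{"dx":0,"dy":0,"dz":0,"rx":0,"ry":0,"rz":0,"gripper":1},{"dx":0,"dy":0,"dz":0,"rx":0,"ry":0,"rz":0,"gripper":1},{"dx":0,"dy":0,"dz":0,"rx":0,"ry":0,"rz":0,"gripper":1},{"dx":0,"dy":0,"dz":0,"rx":0,"ry":0,"rz":0,"gripper":1},{"dx":0,"dy":0,"dz":0,"rx":0,"ry":0,"rz":0,"gripper":1}]'
```

```text
clock: 2.23
position: [468.2, 249.2, 8.6]
ee_rot: [0.741, 0.672, 0.0, -0.0]
wrist_force: [0.4, -0.0, 0.4]
gripper_width: 1.005
clock: 2.73
position: [468.4, 249.2, 9.2]
ee_rot: [0.741, 0.671, 0.001, -0.0]
wrist_force: [-6.2, -2.6, 23.5]
gripper_width: 0.68
```

```bash
python3 -m creep '[{"dx":-0.003,"dy":0,"dz":-0.001,"rx":0,"ry":0,"rz":0,"gripper":1},{"dx":-0.01,"dy":0,"dz":-0.0015,"rx":0,"ry":0,"rz":0,"gripper":1},{"dx":-0.02,"dy":0,"dz":-0.0015,"rx":0,"ry":0,"rz":0,"gripper":1},{"dx":-0.03,"dy":0,"dz":-0.0015,"rx":0,"ry":0,"rz":0,"gripper":1},{"dx":-0.04,"dy":0,"dz":-0.0015,"rx":0,"ry":0,"rz":0,"gripper":1},{"dx":-0.05,"dy":0,"dz":-0.0015,"rx":0,"ry":0,"rz":0,"gripper":1},{"dx":-0.06,"dy":0,"dz":-0.0015,"rx":0,"ry":0,"rz":0,"gripper":1},{"dx":-0.07,"dy":0,"dz":-0.0015,"rx":0,"ry":0,"rz":0,"gripper":1},{"dx":-0.08,"dy":0,"dz":-0.0015,"rx":0,"ry":0,"rz":0,"gripper":1},{"dx":-0.09,"dy":0,"dz":-0.0015,"rx":0,"ry":0,"rz":0,"gripper":1},{"dx":-0.1,"dy":0,"dz":-0.0015,"rx":0,"ry":0,"rz":0,"gripper":1},{"dx":-0.11,"dy":0,"dz":-0.0015,"rx":0,"ry":0,"rz":0,"gripper":1}]'
python3 - <<'E'
from h import *
c=wcam("w2")
go((522,-31,40),-5.7)
E
```

```text
clock: 3.73
position: [456.4, 137.6, 8.6]
ee_rot: [0.741, 0.671, -0.0, -0.0]
wrist_force: [-0.2, 1.5, -1.2]
gripper_width: 0.669
d [-0.1591  0.0823 -0.0313] r [-0.0006  0.0012 -0.0015] clk 3.7833 w 0.6697299089328946 pos [456.2 135.6   8.6] F [-0.1 -3.7 -0.5]
```

View pics/w2.png

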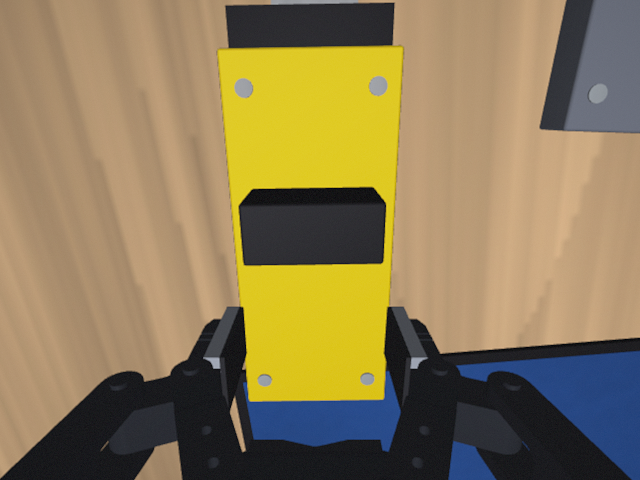

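The cover is held by its plain end. The tongue is at the top of the picture (px 228–394, 5–48) with the rail end just beyond it, and the rib is at (313,232), clear of the roof.

```bash
python3 -m creep '[{"dx":-0.01,"dy":0,"dz":-0.02,"rx":0,"ry":0,"rz":0,"gripper":1},{"dx":-0.035,"dy":0.018,"dz":-0.031,"rx":0,"ry":0,"rz":0,"gripper":1},{"dx":-0.06,"dy":0.03,"dz":-0.031,"rx":0,"ry":0,"rz":0,"gripper":1},{"dx":-0.085,"dy":0.045,"dz":-0.031,"rx":0,"ry":0,"rz":0,"gripper":1},{"dx":-0.11,"dy":0.06,"dz":-0.031,"rx":0,"ry":0,"rz":0,"gripper":1},{"dx":-0.135,"dy":0.07,"dz":-0.031,"rx":0,"ry":0,"rz":0,"gripper":1},{"dx":-0.159,"dy":0.082,"dz":-0.031,"rx":0,"ry":0,"rz":0,"gripper":1},{"dx":-0.159,"dy":0.082,"dz":-0.031,"rx":0,"ry":0,"rz":0,"gripper":1},{"dx":-0.159,"dy":0.082,"dz":-0.031,"rx":0,"ry":0,"rz":0,"gripper":1}]'
python3 - <<'E'
from h import *
from rig import *
c=read_camera("scene");f=c["frame"]
cv2.imwrite("pics/s2.png",cv2.resize(f[60:340,130:480,::-1],None,fx=2,fy=2))
go((522,-31,-9),-5.7)
E
```

```text
clock: 4.53
position: [522.5, -29.4, 39.5]
ee_rot: [0.742, 0.67, -0.0, 0.0]
wrist_force: [0.6, 1.4, -2.0]
gripper_width: 0.668
d [-0.003   0.0002  0.0484] r [-0.0009  0.0002 -0.0009] clk 4.5833 w 0.6712446112772185 pos [522.2 -28.   39.4] F [-0.6  0.8 -1.4]
```

View pics/s2.png

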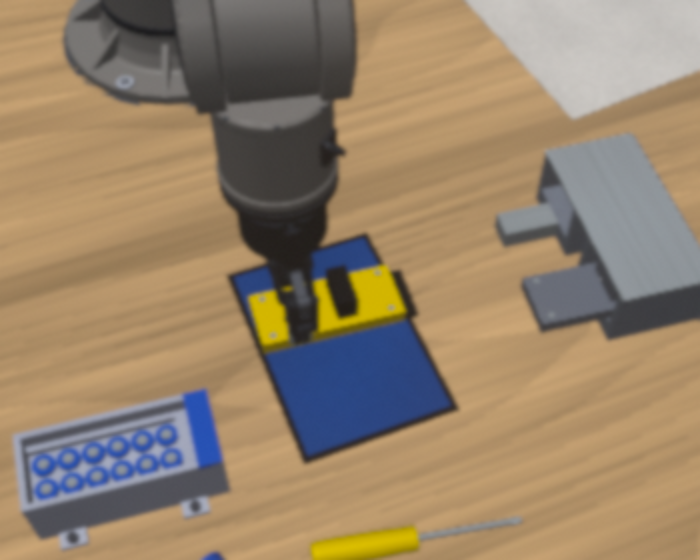

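The cover hangs level over the mat, with its plain end towards the tray. Lowering until contact.

```bash
python3 -m creep '[{"dx":0,"dy":0,"dz":0.015,"rx":0,"ry":0,"rz":0,"gripper":1},{"dx":0,"dy":0,"dz":0.025,"rx":0,"ry":0,"rz":0,"gripper":1},{"dx":0,"dy":0,"dz":0.033,"rx":0,"ry":0,"rz":0,"gripper":1},{"dx":0,"dy":0,"dz":0.036,"rx":0,"ry":0,"rz":0,"gripper":1},{"dx":0,"dy":0,"dz":0.036,"rx":0,"ry":0,"rz":0,"gripper":1}]'; python3 -m creep '[{"dx":0,"dy":0,"dz":0.003,"rx":0,"ry":0,"rz":0,"gripper":1},{"dx":0,"dy":0,"dz":0.003,"rx":0,"ry":0,"rz":0,"gripper":1}]'; python3 -m creep '[{"dx":0,"dy":0,"dz":0.002,"rx":0,"ry":0,"rz":0,"gripper":1},{"dx":0,"dy":0,"dz":0.002,"rx":0,"ry":0,"rz":0,"gripper":1}]'
```

```text
clock: 5.0
position: [522.0, -27.2, 2.9]
ee_rot: [0.741, 0.671, -0.001, -0.0]
wrist_force: [0.1, 0.8, -2.2]
gripper_width: 0.669
clock: 5.17
position: [522.7, -27.4, 0.6]
ee_rot: [0.741, 0.671, -0.0, 0.0]
wrist_force: [-0.3, -0.2, -1.7]
gripper_width: 0.669
clock: 5.33
position: [522.8, -27.4, -1.3]
ee_rot: [0.741, 0.671, 0.0, 0.0]
wrist_force: [-0.2, -0.3, -2.0]
gripper_width: 0.668
```

```bash
python3 -m creep '[{"dx":0,"dy":0,"dz":0.002,"rx":0,"ry":0,"rz":0,"gripper":1},{"dx":0,"dy":0,"dz":0.002,"rx":0,"ry":0,"rz":0,"gripper":1}]'; python3 -m creep '[{"dx":0,"dy":0,"dz":0.001,"rx":0,"ry":0,"rz":0,"gripper":1},{"dx":0,"dy":0,"dz":0.001,"rx":0,"ry":0,"rz":0,"gripper":1}]'
```

```text
clock: 5.5
position: [522.6, -27.5, -3.4]
ee_rot: [0.741, 0.671, -0.0, -0.0]
wrist_force: [0.6, -0.8, -2.2]
gripper_width: 0.672
clock: 5.67
position: [522.6, -27.5, -4.4]
ee_rot: [0.741, 0.671, -0.0, -0.0]
wrist_force: [-0.7, -0.4, -1.4]
gripper_width: 0.67
```

```bash
python3 -m creep '[{"dx":0,"dy":0,"dz":0.0015,"rx":0,"ry":0,"rz":0,"gripper":1},{"dx":0,"dy":0,"dz":0.0015,"rx":0,"ry":0,"rz":0,"gripper":1}]'; python3 -m creep '[{"dx":0,"dy":0,"dz":0.001,"rx":0,"ry":0,"rz":0,"gripper":1},{"dx":0,"dy":0,"dz":0.001,"rx":0,"ry":0,"rz":0,"gripper":1}]'
```

```text
clock: 5.83
position: [522.6, -27.5, -6.0]
ee_rot: [0.741, 0.671, -0.0, -0.0]
wrist_force: [0.2, 0.3, -1.4]
gripper_width: 0.67
clock: 6.0
position: [522.6, -27.5, -6.9]
ee_rot: [0.741, 0.671, -0.0, -0.0]
wrist_force: [-0.5, 0.1, -2.0]
gripper_width: 0.674
```

```bash
python3 -m creep '[{"dx":0,"dy":0,"dz":0.001,"rx":0,"ry":0,"rz":0,"gripper":1},{"dx":0,"dy":0,"dz":0.001,"rx":0,"ry":0,"rz":0,"gripper":0},{"dx":0,"dy":0,"dz":0.001,"rx":0,"ry":0,"rz":0,"gripper":0},{"dx":0,"dy":0,"dz":0.001,"rx":0,"ry":0,"rz":0,"gripper":0},{"dx":0,"dy":0,"dz":0.001,"rx":0,"ry":0,"rz":0,"gripper":0},{"dx":0,"dy":0,"dz":0.001,"rx":0,"ry":0,"rz":0,"gripper":0},{"dx":0,"dy":0,"dz":0.001,"rx":0,"ry":0,"rz":0,"gripper":0}]'; python3 -m creep '[{"dx":0,"dy":0,"dz":-0.01,"rx":0,"ry":0,"rz":0,"gripper":0},{"dx":0,"dy":0,"dz":-0.03,"rx":0,"ry":0,"rz":0,"gripper":0},{"dx":0,"dy":0,"dz":-0.06,"rx":0,"ry":0,"rz":0,"gripper":0},{"dx":0,"dy":0,"dz":-0.1,"rx":0,"ry":0,"rz":0,"gripper":0},{"dx":0,"dy":0,"dz":-0.14,"rx":0,"ry":0,"rz":0,"gripper":0},{"dx":0,"dy":0,"dz":-0.16,"rx":0,"ry":0,"rz":0,"gripper":0},{"dx":0,"dy":0,"dz":-0.16,"rx":0,"ry":0,"rz":0,"gripper":0},{"dx":0,"dy":0,"dz":-0.16,"rx":0,"ry":0,"rz":0,"gripper":0}]'
python3 - <<'E'
from h import *
c=wcam("w3");f=c["frame"];h=cv2.cvtColor(f,cv2.COLOR_RGB2HSV);H,S,V=cv2.split(h)
m=(H>22)&(H<34)&(S>180)&(V>60)
n,l,st,ce=cv2.connectedComponentsWithStats(m.astype(np.uint8));i=1+np.argmax(st[1:,4]);print(st[i])
r,b=rect(c,l==i,19);print(r,b.round(1).tolist())
go((522,-31,-9),-5.7)
E
```

```text
clock: 6.58
position: [522.7, -27.5, -7.7]
ee_rot: [0.741, 0.671, 0.0, 0.0]
wrist_force: [-0.3, 0.1, 0.5]
gripper_width: 1.0
clock: 7.25
position: [523.3, -27.3, 153.9]
ee_rot: [0.741, 0.671, 0.001, 0.001]
wrist_force: [-0.5, 0.4, -0.0]
gripper_width: 0.998
[  272    87    80   178 11153]
((525.3887939453125, 7.049903869628906), (139.06471252441406, 59.28561019897461), 85.22308349609375) [[490.1000061035156, -59.79999923706055], [549.0999755859375, -64.69999694824219], [560.7000122070312, 73.9000015258789], [501.6000061035156, 78.80000305175781]]
d [-0.0038 -0.0003  0.1617] r [ 0.0007 -0.0006  0.0007] clk 7.3 w 1.0038616273089294 pos [522.6 -27.3 152.7] F [-0.  -1.1 -0.7]
```

View pics/w3.png

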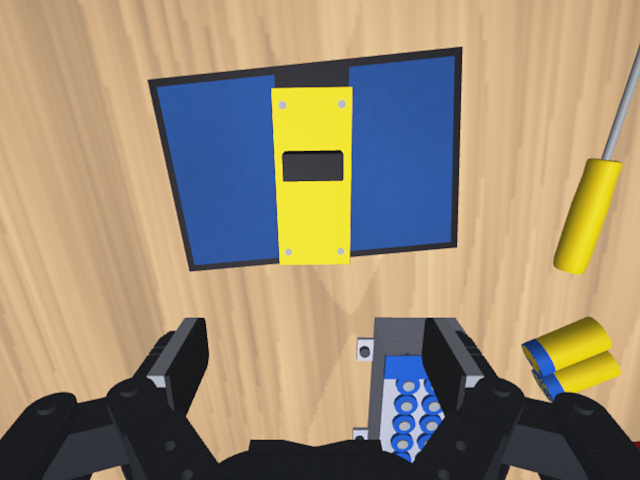

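The cover lies flat on the mat: yellow at px (272–352, 87–265), rib at (313,166), length 139 and width 59 mm at the expected height. Next I turn the jaws along its length above the rib.

```bash
python3 -c "
from h import *
go((526.7,22,140),85)"
```

```text
d [ 0.0495 -0.0007  0.0127] r [ 1.0000e-03  0.0000e+00 -1.5823e+00] clk 7.3 w 1.0038616273089294 pos [522.6 -27.3 152.7] F [-0.  -1.1 -0.7]
```

```bash
python3 -m creep '[{"dx":0.02,"dy":0,"dz":0.01,"rx":0,"ry":0,"rz":-1.582,"gripper":0},{"dx":0.04,"dy":0,"dz":0.01,"rx":0,"ry":0,"rz":-1.582,"gripper":0},{"dx":0.049,"dy":0,"dz":0.012,"rx":0,"ry":0,"rz":-1.582,"gripper":0},{"dx":0.049,"dy":0,"dz":0.012,"rx":0,"ry":0,"rz":-1.582,"gripper":0},{"dx":0.049,"dy":0,"dz":0.012,"rx":0,"ry":0,"rz":-1.582,"gripper":0},{"dx":0.049,"dy":0,"dz":0.012,"rx":0,"ry":0,"rz":-1.582,"gripper":0},{"dx":0.049,"dy":0,"dz":0.012,"rx":0,"ry":0,"rz":-1.582,"gripper":0},{"dx":0.049,"dy":0,"dz":0.012,"rx":0,"ry":0,"rz":-1.582,"gripper":0},{"dx":0.049,"dy":0,"dz":0.012,"rx":0,"ry":0,"rz":-1.582,"gripper":0},{"dx":0.049,"dy":0,"dz":0.012,"rx":0,"ry":0,"rz":-1.582,"gripper":0},{"dx":0.049,"dy":0,"dz":0.012,"rx":0,"ry":0,"rz":-1.582,"gripper":0},{"dx":0.049,"dy":0,"dz":0.012,"rx":0,"ry":0,"rz":-1.582,"gripper":0}]'
python3 -m creep '[{"dx":0,"dy":0,"dz":0,"rx":0,"ry":0,"rz":-0.085,"gripper":0},{"dx":0,"dy":0,"dz":0,"rx":0,"ry":0,"rz":-0.085,"gripper":0},{"dx":0,"dy":0,"dz":0,"rx":0,"ry":0,"rz":-0.085,"gripper":0}]'
python3 - <<'E'
from h import *
c=wcam("w4");f=c["frame"];h=cv2.cvtColor(f,cv2.COLOR_RGB2HSV);H,S,V=cv2.split(h)
m=(H>22)&(H<34)&(S>180)&(V>60)
n,l,st,ce=cv2.connectedComponentsWithStats(m.astype(np.uint8));i=1+np.argmax(st[1:,4]);print(st[i])
r,b=rect(c,l==i,19);print(r,b.round(1).tolist())
go((526.7,22,40),85)
E
```

```text
clock: 8.3
position: [526.5, 21.0, 138.9]
ee_rot: [0.082, 0.997, -0.0, -0.001]
wrist_force: [0.7, -0.4, 0.3]
gripper_width: 1.002
clock: 8.55
position: [526.8, 21.0, 139.3]
ee_rot: [0.044, 0.999, -0.0, -0.001]
wrist_force: [0.1, -0.1, -0.3]
gripper_width: 0.999
[  204   187   184    77 11487]
((524.0257568359375, 7.140869140625), (139.1463165283203, 60.814517974853516), 85.34687805175781) [[488.1000061035156, -59.70000076293945], [548.7000122070312, -64.69999694824219], [560.0, 74.0], [499.3999938964844, 79.0]]
d [0.0002 0.001  0.0995] r [-0.0005 -0.0015 -0.0014] clk 8.6 w 1.000672433339253 pos [527.   21.  139.5] F [ 0.5  0.  -0.5]
```

```bash
python3 -m creep '[{"dx":0.001,"dy":0.001,"dz":0.035,"rx":0,"ry":0,"rz":-0.006,"gripper":0},{"dx":0.001,"dy":0.001,"dz":0.07,"rx":0,"ry":0,"rz":-0.006,"gripper":0},{"dx":0.001,"dy":0.001,"dz":0.095,"rx":0,"ry":0,"rz":-0.006,"gripper":0},{"dx":0.001,"dy":0.001,"dz":0.11,"rx":0,"ry":0,"rz":-0.006,"gripper":0},{"dx":0.001,"dy":0.001,"dz":0.117,"rx":0,"ry":0,"rz":-0.006,"gripper":0},{"dx":0.001,"dy":0.001,"dz":0.117,"rx":0,"ry":0,"rz":-0.006,"gripper":0},{"dx":0.001,"dy":0.001,"dz":0.117,"rx":0,"ry":0,"rz":-0.006,"gripper":0}]'; python3 -m creep '[{"dx":0,"dy":0,"dz":0,"rx":0,"ry":0,"rz":0,"gripper":1},{"dx":0,"dy":0,"dz":0,"rx":0,"ry":0,"rz":0,"gripper":1},{"dx":0,"dy":0,"dz":0,"rx":0,"ry":0,"rz":0,"gripper":1},{"dx":0,"dy":0,"dz":0,"rx":0,"ry":0,"rz":0,"gripper":1},{"dx":0,"dy":0,"dz":0,"rx":0,"ry":0,"rz":0,"gripper":1},{"dx":0,"dy":0,"dz":0,"rx":0,"ry":0,"rz":0,"gripper":1},{"dx":0,"dy":0,"dz":0,"rx":0,"ry":0,"rz":0,"gripper":1},{"dx":0,"dy":0,"dz":0,"rx":0,"ry":0,"rz":0,"gripper":1},{"dx":0,"dy":0,"dz":0,"rx":0,"ry":0,"rz":0,"gripper":1}]'
```

```text
clock: 9.18
position: [526.7, 22.3, 23.5]
ee_rot: [0.04, 0.999, -0.0, -0.0]
wrist_force: [0.5, 0.8, 0.9]
gripper_width: 0.998
clock: 9.93
position: [527.2, 22.4, 23.8]
ee_rot: [0.04, 0.999, 0.0, 0.001]
wrist_force: [0.5, 0.0, 8.9]
gripper_width: -0.001
```

The jaws shut fully, so they missed the rib. Looking.

```bash
python3 - <<'E'
from h import *
c=wcam("w5");f=c["frame"]
go((526.7,22,40),85)
from rig import *
c=read_camera("scene");a=cv2.resize(c["frame"][100:300,200:420,::-1],None,fx=2.2,fy=2.2)
b=c["frame"];g=cv2.resize(f[:,:,::-1],(480,360));o=np.zeros((440,484+480,3),np.uint8)
o[:440,:484]=a[:440,:484];o[:360,484:]=g
cv2.imwrite("pics/j5.png",cv2.resize(o,(800,365)))
E
```

```text
d [ 0.0005 -0.0004 -0.0162] r [0.0003 0.0012 0.0083] clk 9.9833 w 0.0009291826029463629 pos [527.2  22.4  23.8] F [ 0.2 -0.3  7.7]
```

View pics/j5.png

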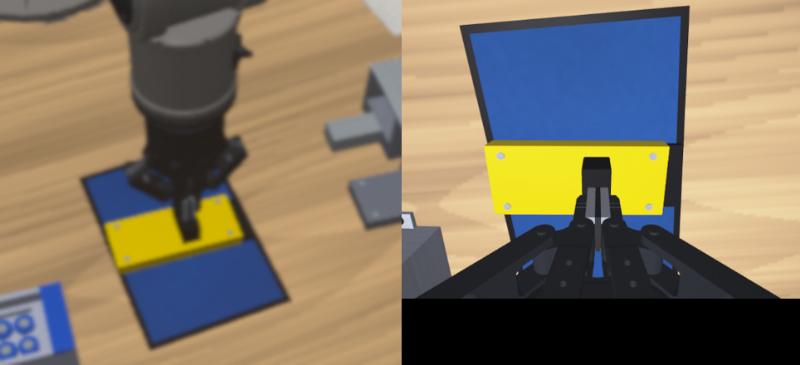

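```bash
python3 - <<'E'
from h import *
c=dict(np.load("pics/w5.npz"));f=c["frame"]
g=cv2.convertScaleAbs(f[180:420,150:480,::-1],alpha=1.6,beta=30);cv2.imwrite("pics/z5.png",cv2.resize(g,None,fx=2.3,fy=2.3))
h=cv2.cvtColor(f,cv2.COLOR_RGB2HSV);H,S,V=cv2.split(h)
m=(H>22)&(H<34)&(S>180)&(V>60);n,l,st,ce=cv2.connectedComponentsWithStats(m.astype(np.uint8));i=1+np.argmax(st[1:,4])
r,b=rect(c,l==i,19);print(st[i],r,b.round(1).tolist())
E
```

```text
[  133   226   298   119 27831] ((523.1253662109375, 7.443611145019531), (138.87242126464844, 63.2226448059082), 85.40373229980469) [[486.1000061035156, -59.20000076293945], [549.0999755859375, -64.30000305175781], [560.2000122070312, 74.0999984741211], [497.20001220703125, 79.19999694824219]]
```

View pics/z5.png

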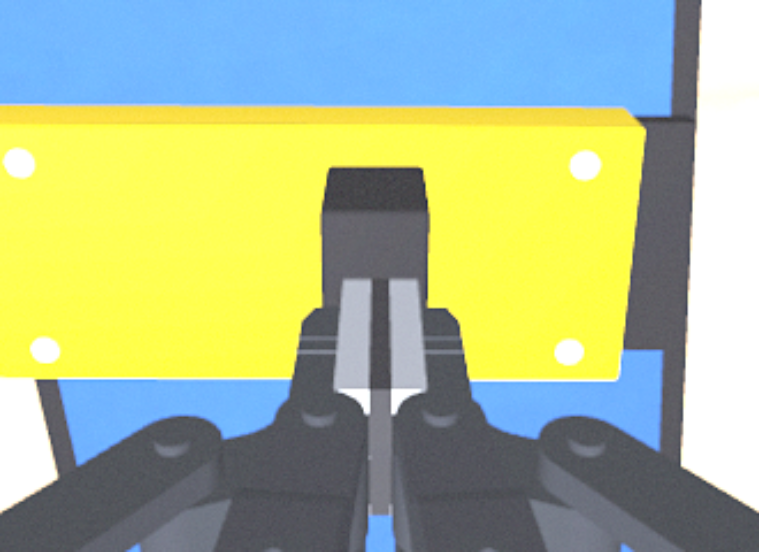

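The shut pads sit on top of the rib: at (380,335) in the crop they are narrower than the rib, and the force is +8 N. So the real fingertips are about 20 mm behind the reported TCP (reported z 24, rib top 44). That also explains the missing contact when I laid the cover down. I'll open, go about 22 mm lower and grip again.

```bash
python3 -m creep '[{"dx":0,"dy":0,"dz":-0.005,"rx":0,"ry":0,"rz":0,"gripper":0},{"dx":0,"dy":0,"dz":-0.005,"rx":0,"ry":0,"rz":0,"gripper":0},{"dx":0,"dy":0,"dz":-0.005,"rx":0,"ry":0,"rz":0,"gripper":0},{"dx":0,"dy":0,"dz":-0.005,"rx":0,"ry":0,"rz":0,"gripper":0},{"dx":0,"dy":0,"dz":-0.005,"rx":0,"ry":0,"rz":0,"gripper":0},{"dx":0,"dy":0,"dz":0.008,"rx":0,"ry":0,"rz":0,"gripper":0},{"dx":0,"dy":0,"dz":0.016,"rx":0,"ry":0,"rz":0,"gripper":0},{"dx":0,"dy":0,"dz":0.021,"rx":0,"ry":0,"rz":0,"gripper":0},{"dx":0,"dy":0,"dz":0.021,"rx":0,"ry":0,"rz":0,"gripper":0},{"dx":0,"dy":0,"dz":0.021,"rx":0,"ry":0,"rz":0,"gripper":0}]'; python3 -m creep '[{"dx":0,"dy":0,"dz":0,"rx":0,"ry":0,"rz":0,"gripper":1},{"dx":0,"dy":0,"dz":0,"rx":0,"ry":0,"rz":0,"gripper":1},{"dx":0,"dy":0,"dz":0,"rx":0,"ry":0,"rz":0,"gripper":1},{"dx":0,"dy":0,"dz":0,"rx":0,"ry":0,"rz":0,"gripper":1},{"dx":0,"dy":0,"dz":0,"rx":0,"ry":0,"rz":0,"gripper":1},{"dx":0,"dy":0,"dz":0,"rx":0,"ry":0,"rz":0,"gripper":1},{"dx":0,"dy":0,"dz":0,"rx":0,"ry":0,"rz":0,"gripper":1},{"dx":0,"dy":0,"dz":0,"rx":0,"ry":0,"rz":0,"gripper":1},{"dx":0,"dy":0,"dz":0,"rx":0,"ry":0,"rz":0,"gripper":1}]'
```

```text
clock: 10.87
position: [526.3, 22.2, 1.9]
ee_rot: [0.039, 0.999, -0.0, -0.0]
wrist_force: [0.0, 0.3, -0.2]
gripper_width: 1.0
clock: 11.62
position: [526.7, 22.4, 2.6]
ee_rot: [0.039, 0.999, 0.0, 0.0]
wrist_force: [-2.1, 0.6, 7.7]
gripper_width: 0.213
```

Gripped: the opening is 0.213, about 18–20 mm. Next I lift it and look at the tray and the held cover in one wrist picture.

```bash
python3 -m creep '[{"dx":0,"dy":0,"dz":-0.02,"rx":0,"ry":0,"rz":0,"gripper":1},{"dx":0,"dy":0,"dz":-0.05,"rx":0,"ry":0,"rz":0,"gripper":1},{"dx":0,"dy":0,"dz":-0.08,"rx":0,"ry":0,"rz":0,"gripper":1},{"dx":0,"dy":0,"dz":-0.12,"rx":0,"ry":0,"rz":0,"gripper":1},{"dx":0,"dy":0,"dz":-0.15,"rx":0,"ry":0,"rz":0,"gripper":1},{"dx":0,"dy":0,"dz":-0.15,"rx":0,"ry":0,"rz":0,"gripper":1}]';python3 -c "
from h import *
go((725,-240,170),84.4)"
```

```text
clock: 12.12
position: [529.4, 22.5, 157.9]
ee_rot: [0.04, 0.999, 0.001, 0.004]
wrist_force: [0.5, 0.8, -1.8]
gripper_width: 0.218
d [-0.2158 -0.2462 -0.011 ] r [0.0024 0.0076 0.0184] clk 12.1167 w 0.2180245187729381 pos [529.4  22.5 157.9] F [ 0.5  0.8 -1.8]
```

```bash
python3 -m creep '[{"dx":-0.02,"dy":-0.022,"dz":-0.015,"rx":0,"ry":0,"rz":0.018,"gripper":1},{"dx":-0.045,"dy":-0.05,"dz":-0.015,"rx":0,"ry":0,"rz":0.018,"gripper":1},{"dx":-0.07,"dy":-0.08,"dz":-0.015,"rx":0,"ry":0,"rz":0.018,"gripper":1},{"dx":-0.095,"dy":-0.108,"dz":-0.015,"rx":0,"ry":0,"rz":0.018,"gripper":1},{"dx":-0.12,"dy":-0.136,"dz":-0.015,"rx":0,"ry":0,"rz":0.018,"gripper":1},{"dx":-0.145,"dy":-0.165,"dz":-0.015,"rx":0,"ry":0,"rz":0.018,"gripper":1},{"dx":-0.17,"dy":-0.195,"dz":-0.015,"rx":0,"ry":0,"rz":0.018,"gripper":1},{"dx":-0.195,"dy":-0.222,"dz":-0.015,"rx":0,"ry":0,"rz":0.018,"gripper":1},{"dx":-0.215,"dy":-0.246,"dz":-0.015,"rx":0,"ry":0,"rz":0.018,"gripper":1},{"dx":-0.215,"dy":-0.246,"dz":-0.015,"rx":0,"ry":0,"rz":0.018,"gripper":1},{"dx":-0.215,"dy":-0.246,"dz":-0.015,"rx":0,"ry":0,"rz":0.018,"gripper":1},{"dx":-0.215,"dy":-0.246,"dz":-0.015,"rx":0,"ry":0,"rz":0.018,"gripper":1}]'
python3 - <<'E'
from h import *
c=wcam("w6");f=c["frame"];h=cv2.cvtColor(f,cv2.COLOR_RGB2HSV);H,S,V=cv2.split(h)
m=(H>22)&(H<34)&(S>180)&(V>60)
n,l,st,ce=cv2.connectedComponentsWithStats(m.astype(np.uint8));i=1+np.argmax(st[1:,4]);print(st[i])
from rig import sense
s=sense();z=s["position"][2]+0.4+16
r,b=rect(c,l==i,z);print(z,r,b.round(1).tolist())
go((725,-240,170),84.4)
E
```

```text
clock: 13.12
position: [721.0, -239.3, 166.0]
ee_rot: [0.048, 0.999, 0.0, -0.001]
wrist_force: [-0.1, 0.9, -2.5]
gripper_width: 0.22
[  112   211   336   161 31057]
182.92132343737777 ((710.4378051757812, -252.57015991210938), (138.5415802001953, 75.04790496826172), 84.74226379394531) [[666.7000122070312, -318.1000061035156], [741.5, -325.0], [754.2000122070312, -187.0], [679.4000244140625, -180.1999969482422]]
d [-0.004  -0.001  -0.0035] r [ 0.0008 -0.0011  0.0016] clk 13.1667 w 0.21997071622064576 pos [ 721.1 -238.6  166.5] F [-0.2  0.3 -2.1]
```

View pics/w6.png

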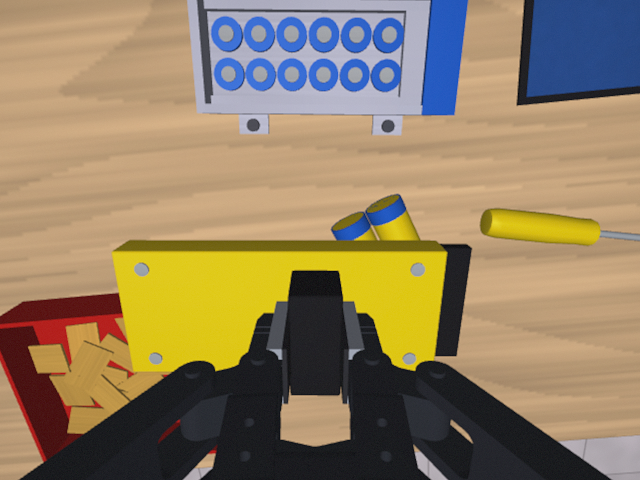

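The wrist view shows the tray's near wall from px (197,111) to (456,115), with the lip from column 422. The held cover's far top edge runs from (114,251) to (447,251), with the tongue on the right, towards the lip end. The cells at (380,220) are well below.

```bash
python3 - <<'E'
from h import *
c=dict(np.load("pics/w6.npz"))
a=cast(c,[(197,111),(422,113),(456,115)],61)[:,:2];print("tray near pts",a.round(1).tolist())
u=a[2]-a[0];print("len",np.linalg.norm(u),"ang",np.degrees(np.arctan2(u[1],u[0])))
u=np.array([np.cos(np.radians(84.4)),np.sin(np.radians(84.4))]);v=np.array([-u[1],u[0]]) # v ~ -x world = tray +y
print("tray origin from -79, 72, 94:",[(p+38.5*v-x*u).round(1).tolist() for p,x in zip(a,(-79,72,94))])
z=166.5+16.4
b=cast(c,[(114.5,251),(447,251)],z)[:,:2];w=b[1]-b[0];print("cover far edge",b.round(1).tolist(),np.linalg.norm(w),np.degrees(np.arctan2(w[1],w[0])))
print("cover origin",(b.mean(0)-30*v).round(1),"expected", (np.array([721.1,-238.6])-15*u).round(1))
E
```

```text
tray near pts [[627.7, -309.0], [643.4, -158.9], [646.9, -136.2]]
len 173.92334694570738 ang 83.65281168786143
tray origin from -79, 72, 94: [[597.1, -226.6], [598.1, -226.8], [599.4, -226.0]]
cover far edge [[683.1, -317.8], [696.3, -181.8]] 136.63212956507004 84.47513522623699
cover origin [ 719.6 -252.7] expected [ 719.6 -253.5]
```

Tray origin comes to (598.2,-227) from the wrist view and (598.3,-228.4) from the top view, axis about 84.2°. The cover sits in the hand as predicted, to 1 mm. Working out the tilted waypoints.

```bash
cat >> h.py <<'E'
O=np.array([598.2,-227.4,0]);A=84.2
def wp(d,h,th,dy=0):
    """row to bring tongue tip bottom to tray (72+d,dy,45+h), cover tilted th deg"""
    a=np.radians(A);u=np.array([np.cos(a),np.sin(a),0]);v=np.array([-u[1],u[0],0]);t=np.radians(th)
    x=72+d-69*np.cos(t)-.4*np.sin(t);z=45+h+69*np.sin(t)-.4*np.cos(t)
    go(O+x*u+dy*v+[0,0,z],A,th,v)
E
python3 -c "
from h import *
wp(-12,60,9)
wp(-12,25,9)"
```

```text
d [ 0.1234 -0.0089  0.0512] r [ 0.1579 -0.0007  0.0052] clk 13.1667 w 0.21997071622064576 pos [ 721.1 -238.6  166.5] F [-0.2  0.3 -2.1]
d [ 0.1234 -0.0089  0.0862] r [ 0.1579 -0.0007  0.0052] clk 13.1667 w 0.21997071622064576 pos [ 721.1 -238.6  166.5] F [-0.2  0.3 -2.1]
```

```bash
python3 -m creep '[{"dx":0.03,"dy":-0.002,"dz":0.005,"rx":0.05,"ry":0,"rz":0.005,"gripper":1},{"dx":0.06,"dy":-0.005,"dz":0.015,"rx":0.1,"ry":0,"rz":0.005,"gripper":1},{"dx":0.09,"dy":-0.007,"dz":0.03,"rx":0.158,"ry":0,"rz":0.005,"gripper":1},{"dx":0.112,"dy":-0.009,"dz":0.045,"rx":0.158,"ry":0,"rz":0.005,"gripper":1},{"dx":0.1234,"dy":-0.009,"dz":0.055,"rx":0.158,"ry":0,"rz":0.005,"gripper":1},{"dx":0.1234,"dy":-0.009,"dz":0.07,"rx":0.158,"ry":0,"rz":0.005,"gripper":1},{"dx":0.1234,"dy":-0.009,"dz":0.077,"rx":0.158,"ry":0,"rz":0.005,"gripper":1},{"dx":0.1234,"dy":-0.009,"dz":0.077,"rx":0.158,"ry":0,"rz":0.005,"gripper":1},{"dx":0.1234,"dy":-0.009,"dz":0.077,"rx":0.158,"ry":0,"rz":0.005,"gripper":1}]'
python3 - <<'E'
from h import *
c=wcam("w7");from rig import *
s=read_camera("scene");g=c["frame"];np.savez("pics/s7.npz",**s)
o=np.zeros((500,800,3),np.uint8)
a=cv2.resize(s["frame"][200:370,100:290,::-1],None,fx=2.3,fy=2.3);o[:a.shape[0],:a.shape[1]]=a
b=cv2.resize(g[150:480,160:500,::-1],(350,340));o[:340,440:790]=b
cv2.imwrite("pics/j7.png",o)
wp(-12,2,9)
E
```

```text
clock: 13.92
position: [598.2, -236.2, 90.5]
ee_rot: [0.05, 0.996, -0.079, -0.004]
wrist_force: [-0.1, 0.1, -1.9]
gripper_width: 0.219
d [0.0013 0.0063 0.033 ] r [-0.001   0.0013 -0.0005] clk 14.0167 w 0.21840190958249153 pos [ 598.6 -236.8   91. ] F [-0.4  0.2 -1.3]
```

View pics/j7.png

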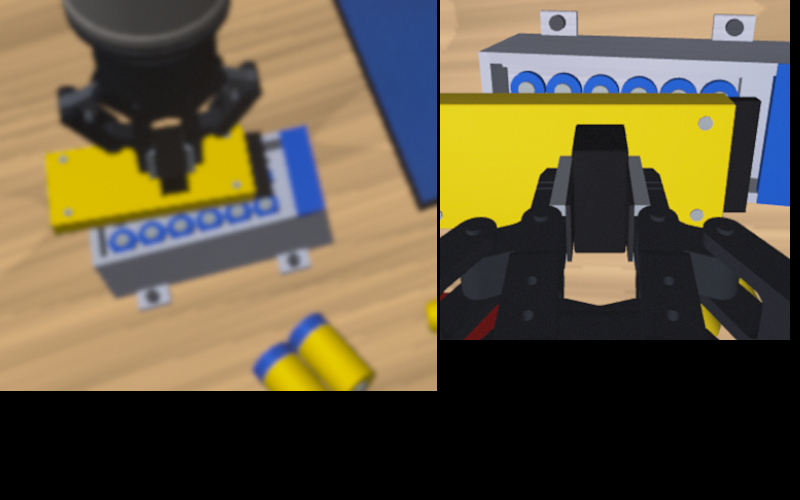

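The cover hovers tilted over the tray, tongue towards the blue lip and behind its edge, parallel to the walls. Descending behind the lip edge.

```bash
python3 -m creep '[{"dx":0.001,"dy":0.002,"dz":0.008,"rx":0,"ry":0,"rz":0,"gripper":1},{"dx":0.001,"dy":0.004,"dz":0.016,"rx":0,"ry":0,"rz":0,"gripper":1},{"dx":0.001,"dy":0.005,"dz":0.024,"rx":0,"ry":0,"rz":0,"gripper":1},{"dx":0.001,"dy":0.006,"dz":0.029,"rx":0,"ry":0,"rz":0,"gripper":1},{"dx":0.001,"dy":0.006,"dz":0.03,"rx":0,"ry":0,"rz":0,"gripper":1},{"dx":0.001,"dy":0.006,"dz":0.03,"rx":0,"ry":0,"rz":0,"gripper":1}]'
python3 -c "
from h import *
wp(-12,2,9)"
```

```text
clock: 14.52
position: [596.6, -235.6, 58.9]
ee_rot: [0.051, 0.996, -0.079, -0.004]
wrist_force: [0.1, -0.6, -2.2]
gripper_width: 0.219
d [-0.0007  0.0003  0.0015] r [-0.0011 -0.0009 -0.0006] clk 14.5167 w 0.21910062458830684 pos [ 596.6 -235.6   58.9] F [ 0.1 -0.6 -2.2]
```

```bash
python3 -m creep '[{"dx":-0.0007,"dy":0,"dz":0.0015,"rx":0,"ry":0,"rz":0,"gripper":1},{"dx":-0.0007,"dy":0,"dz":0.0015,"rx":0,"ry":0,"rz":0,"gripper":1},{"dx":-0.0007,"dy":0,"dz":0.0015,"rx":0,"ry":0,"rz":0,"gripper":1}]'
python3 -m creep '[{"dx":0,"dy":0,"dz":0.001,"rx":0,"ry":0,"rz":0,"gripper":1},{"dx":0,"dy":0,"dz":0.001,"rx":0,"ry":0,"rz":0,"gripper":1}]'
python3 -c "
from h import *
wp(-2,1.5,9)
wp(10.5,1.5,9)"
```

```text
clock: 14.77
position: [597.9, -235.9, 58.4]
ee_rot: [0.051, 0.996, -0.079, -0.004]
wrist_force: [-0.1, 0.2, -1.1]
gripper_width: 0.222
clock: 14.93
position: [597.7, -236.0, 57.2]
ee_rot: [0.051, 0.996, -0.079, -0.004]
wrist_force: [0.3, 0.1, -1.7]
gripper_width: 0.22
d [ 0.0004  0.0103 -0.0013] r [-0.0009  0.0005 -0.0007] clk 14.9333 w 0.21951179438669907 pos [ 597.7 -236.    57.2] F [ 0.3  0.1 -1.7]
d [ 0.0004  0.0227 -0.0033] r [-0.0009  0.0005 -0.0007] clk 14.9333 w 0.21951179438669907 pos [ 597.7 -236.    57.2] F [ 0.3  0.1 -1.7]
```

```bash
python3 -m creep '[{"dx":0,"dy":0.004,"dz":-0.0005,"rx":0,"ry":0,"rz":0,"gripper":1},{"dx":0,"dy":0.008,"dz":-0.001,"rx":0,"ry":0,"rz":0,"gripper":1},{"dx":0,"dy":0.012,"dz":-0.0018,"rx":0,"ry":0,"rz":0,"gripper":1},{"dx":0,"dy":0.015,"dz":-0.0023,"rx":0,"ry":0,"rz":0,"gripper":1},{"dx":0,"dy":0.015,"dz":-0.0023,"rx":0,"ry":0,"rz":0,"gripper":1}]'
python3 -m creep '[{"dx":0,"dy":0.003,"dz":-0.0005,"rx":0,"ry":0,"rz":0,"gripper":1},{"dx":0,"dy":0.006,"dz":-0.001,"rx":0,"ry":0,"rz":0,"gripper":1},{"dx":0,"dy":0.007,"dz":-0.001,"rx":0,"ry":0,"rz":0,"gripper":1},{"dx":0,"dy":0.007,"dz":-0.001,"rx":0,"ry":0,"rz":0,"gripper":1}]'
python3 -c "
from h import *
wp(10.5,1.5,9)"
```

```text
clock: 15.35
position: [599.5, -219.7, 57.1]
ee_rot: [0.05, 0.996, -0.079, -0.004]
wrist_force: [-0.0, 0.6, -2.1]
gripper_width: 0.223
clock: 15.68
position: [600.0, -213.4, 56.9]
ee_rot: [0.051, 0.996, -0.079, -0.004]
wrist_force: [1.0, 0.9, -2.3]
gripper_width: 0.221
d [0.0004 0.0002 0.    ] r [-0.0008  0.0003 -0.0002] clk 15.6833 w 0.2205650516068239 pos [ 600.  -213.4   56.9] F [ 1.   0.9 -2.3]
```

```bash
python3 -m creep '[{"dx":0,"dy":0.001,"dz":0,"rx":0,"ry":0,"rz":0,"gripper":1},{"dx":0,"dy":0.001,"dz":0,"rx":0,"ry":0,"rz":0,"gripper":1}]';python3 -m creep '[{"dx":0,"dy":0.001,"dz":0,"rx":0,"ry":0,"rz":0,"gripper":1},{"dx":0,"dy":0.001,"dz":0,"rx":0,"ry":0,"rz":0,"gripper":1}]';python3 -m creep '[{"dx":0,"dy":0.001,"dz":0,"rx":0,"ry":0,"rz":0,"gripper":1},{"dx":0,"dy":0.001,"dz":0,"rx":0,"ry":0,"rz":0,"gripper":1}]'
python3 -c "
from h import *
wp(11.5,0.5,6)
wp(11.5,0.5,3)"
```

```text
clock: 15.85
position: [600.0, -212.9, 56.8]
ee_rot: [0.051, 0.996, -0.079, -0.004]
wrist_force: [0.5, -0.3, -2.3]
gripper_width: 0.22
clock: 16.02
position: [600.1, -212.1, 56.7]
ee_rot: [0.051, 0.996, -0.079, -0.004]
wrist_force: [-0.0, -0.5, -2.7]
gripper_width: 0.219
clock: 16.18
position: [600.1, -212.0, 56.7]
ee_rot: [0.051, 0.996, -0.079, -0.004]
wrist_force: [-0.5, -5.5, -1.3]
gripper_width: 0.218
d [ 0.0003 -0.      0.0045] r [-0.0544  0.0004 -0.0014] clk 16.1833 w 0.2182449364261038 pos [ 600.1 -212.    56.7] F [-0.5 -5.5 -1.3]
d [0.0003 0.0003 0.0081] r [-0.1067  0.0004 -0.0014] clk 16.1833 w 0.2182449364261038 pos [ 600.1 -212.    56.7] F [-0.5 -5.5 -1.3]
```

Shoulder contact came at d of about 11.7, close to the predicted 12, so the tongue is under the lip. Backing off slightly and lowering by rotating about the tongue.

```bash
python3 -m creep '[{"dx":0,"dy":-0.001,"dz":0.001,"rx":-0.01,"ry":0,"rz":0,"gripper":1},{"dx":0,"dy":-0.001,"dz":0.0025,"rx":-0.03,"ry":0,"rz":0,"gripper":1},{"dx":0,"dy":-0.0005,"dz":0.0045,"rx":-0.054,"ry":0,"rz":0,"gripper":1},{"dx":0,"dy":-0.0005,"dz":0.0045,"rx":-0.054,"ry":0,"rz":0,"gripper":1}]'; python3 -m creep '[{"dx":0,"dy":0,"dz":0.002,"rx":-0.026,"ry":0,"rz":0,"gripper":1},{"dx":0,"dy":0,"dz":0.0036,"rx":-0.052,"ry":0,"rz":0,"gripper":1},{"dx":0,"dy":0,"dz":0.0036,"rx":-0.052,"ry":0,"rz":0,"gripper":1}]'
python3 -c "
from h import *
wp(11.5,0.5,3)
wp(11.5,0.3,0)"
```

```text
clock: 16.52
position: [599.7, -213.2, 52.0]
ee_rot: [0.052, 0.997, -0.051, -0.002]
wrist_force: [-0.4, -0.3, -2.3]
gripper_width: 0.222
clock: 16.77
position: [599.6, -213.7, 48.4]
ee_rot: [0.052, 0.998, -0.026, -0.001]
wrist_force: [0.0, 0.0, -1.9]
gripper_width: 0.219
d [ 0.      0.0008 -0.0003] r [ 0.0013  0.0001 -0.0025] clk 16.7667 w 0.2190222762239474 pos [ 599.6 -213.7   48.4] F [ 0.   0.  -1.9]
d [0.     0.0009 0.0035] r [-0.0511  0.0001 -0.0025] clk 16.7667 w 0.2190222762239474 pos [ 599.6 -213.7   48.4] F [ 0.   0.  -1.9]
```

```bash
python3 -m creep '[{"dx":0,"dy":0.0006,"dz":0.0012,"rx":-0.018,"ry":0,"rz":0,"gripper":1},{"dx":0,"dy":0.0006,"dz":0.0024,"rx":-0.036,"ry":0,"rz":0,"gripper":1},{"dx":0,"dy":0.0006,"dz":0.0035,"rx":-0.051,"ry":0,"rz":0,"gripper":1},{"dx":0,"dy":0.0006,"dz":0.0035,"rx":-0.051,"ry":0,"rz":0,"gripper":1},{"dx":0,"dy":0.0006,"dz":0.0035,"rx":-0.051,"ry":0,"rz":0,"gripper":1}]'; python3 -m creep '[{"dx":0,"dy":0,"dz":0.0008,"rx":0,"ry":0,"rz":0,"gripper":1},{"dx":0,"dy":0,"dz":0.0008,"rx":0,"ry":0,"rz":0,"gripper":1},{"dx":0,"dy":0,"dz":0.0008,"rx":0,"ry":0,"rz":0,"gripper":1}]'
python3 -c "
from h import *
wp(11.5,0,0)
from rig import *
print(sense()['torque'])"
```

```text
clock: 17.18
position: [600.0, -212.5, 45.0]
ee_rot: [0.051, 0.999, -0.001, 0.0]
wrist_force: [-1.1, -0.3, -1.8]
gripper_width: 0.225
clock: 17.43
position: [600.2, -212.2, 44.7]
ee_rot: [0.051, 0.999, -0.001, 0.0]
wrist_force: [-1.8, -1.3, 4.8]
gripper_width: 0.22
d [ 0.0004 -0.0008  0.0001] r [-0.0015  0.0006 -0.0005] clk 17.4333 w 0.21988702880074673 pos [ 600.2 -212.2   44.7] F [-1.8 -1.3  4.8]
[-0.21036584  0.65855611 -0.01030596]
```

It is seated: upward contact force with the tool level, at the expected height. Releasing and retreating.

```bash
python3 -m creep '[{"dx":0,"dy":0,"dz":0,"rx":0,"ry":0,"rz":0,"gripper":0.6},{"dx":0,"dy":0,"dz":0,"rx":0,"ry":0,"rz":0,"gripper":0.4},{"dx":0,"dy":0,"dz":0,"rx":0,"ry":0,"rz":0,"gripper":0.2},{"dx":0,"dy":0,"dz":0,"rx":0,"ry":0,"rz":0,"gripper":0},{"dx":0,"dy":0,"dz":0,"rx":0,"ry":0,"rz":0,"gripper":0},{"dx":0,"dy":0,"dz":0,"rx":0,"ry":0,"rz":0,"gripper":0},{"dx":0,"dy":0,"dz":0,"rx":0,"ry":0,"rz":0,"gripper":0}]'; python3 -m creep '[{"dx":0,"dy":0,"dz":-0.01,"rx":0,"ry":0,"rz":0,"gripper":0},{"dx":0,"dy":0,"dz":-0.03,"rx":0,"ry":0,"rz":0,"gripper":0},{"dx":0,"dy":0,"dz":-0.06,"rx":0,"ry":0,"rz":0,"gripper":0},{"dx":-0.03,"dy":0,"dz":-0.09,"rx":0,"ry":0,"rz":0,"gripper":0},{"dx":-0.06,"dy":0,"dz":-0.12,"rx":0,"ry":0,"rz":0,"gripper":0},{"dx":-0.08,"dy":0,"dz":-0.14,"rx":0,"ry":0,"rz":0,"gripper":0},{"dx":-0.08,"dy":0,"dz":-0.14,"rx":0,"ry":0,"rz":0,"gripper":0},{"dx":-0.08,"dy":0,"dz":-0.14,"rx":0,"ry":0,"rz":0,"gripper":0},{"dx":-0.08,"dy":0,"dz":-0.14,"rx":0,"ry":0,"rz":0,"gripper":0}]'
python3 - <<'E'
from h import *
c=wcam("w8");f=c["frame"];h=cv2.cvtColor(f,cv2.COLOR_RGB2HSV);H,S,V=cv2.split(h)
m=comp((H>22)&(H<34)&(S>180)&(V>60),(313,180))
r,b=rect(c,m,61);print(r,b.round(1).tolist())
a=np.radians(A);u=np.array([np.cos(a),np.sin(a)]);v=np.array([-u[1],u[0]])
for p in b: print(((p-O[:2])@u).round(1),((p-O[:2])@v).round(1))
from rig import *;print(sense()["wrist_force"],sense()["clock"])
E
```

```text
clock: 18.02
position: [600.1, -212.1, 44.2]
ee_rot: [0.051, 0.999, -0.001, 0.0]
wrist_force: [-0.4, 0.0, -0.8]
gripper_width: 1.0
clock: 18.77
position: [678.8, -220.1, 184.0]
ee_rot: [0.051, 0.999, -0.0, -0.0]
wrist_force: [-0.1, 0.7, -1.3]
gripper_width: 1.0
((598.9031372070312, -226.34552001953125), (139.3088836669922, 58.27896499633789), 84.18479919433594) [[562.9000244140625, -292.70001220703125], [620.7999877929688, -298.6000061035156], [635.0, -160.0], [577.0, -154.10000610351562]]
-68.5 28.6
-68.5 -29.7
70.8 -29.8
70.8 28.5
[-0.41850261 -0.98478379 -0.09885532] 18.8167
```

View pics/w8.png

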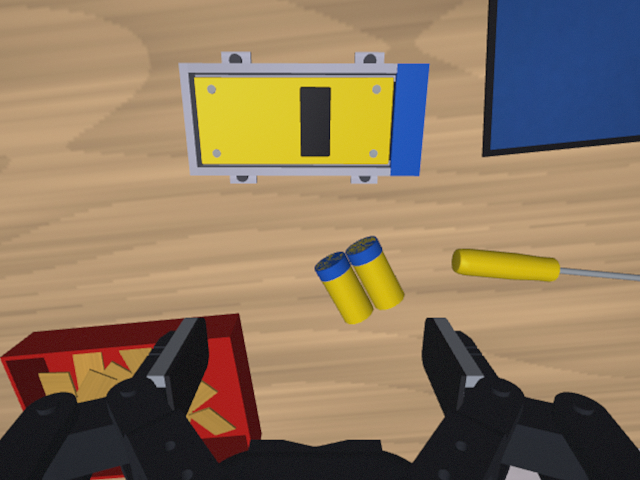

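The cover lies flush between the walls at px (194–395, 76–165), and the gap to the lip (px 395) is very small. The tongue is hidden under the lip, about 12–13 mm deep. The cells and screwdriver look undisturbed. Handing in.

```bash
python3 -c "
from rig import *
print(sense()['joint_velocities'].round(3));sign_off()"
```

```text
[ 0.001  0.003 -0.001  0.006  0.    -0.001  0.001]
the job is handed in; nothing more can be done
```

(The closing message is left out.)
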